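# Gauge the gap between two plates with the right taper gauge

### The job

Measure the gap between the two upright steel plates of the fixture: see how wide it is, take from the wooden rack the taper gauge that covers it (yellow handle for gaps of 3 to 7 mm, red handle for 6 to 10 mm; either will do between 6 and 7) and slide its blade straight down into the gap until it drags snugly on both plates. Go gently, without forcing it, and finish while still holding the gauge upright at that depth, blade snug between the plates; do not let go. Leave the other gauge standing in the rack and the things around undisturbed.

Things in the scene. Friction and masses are not known exactly. Their poses are not given: they have to be found in the camera images.
- narrow_gauge: Narrow taper gauge, 0.12 kg: upright steel blade 18 mm wide (own x), 50 mm long, its thickness (own y) growing evenly from 2 mm at the bottom tip to 8 mm; above it a collar 34 x 24 x 4 mm and a yellow handle 26 (x) x 14 mm (y), top 50 mm above the origin. Covers gaps of 3 to 7 mm. Origin: centre of the collar underside, z up. Starts upright in either rack slot, collar on the rack top
- wide_gauge: Wide taper gauge, 0.12 kg: upright steel blade 18 mm wide (own x), 50 mm long, its thickness (own y) growing evenly from 5 mm at the bottom tip to 11 mm; above it a collar 34 x 24 x 4 mm and a red handle 26 (x) x 14 mm (y), top 50 mm above the origin. Covers gaps of 6 to 10 mm. Origin: centre of the collar underside, z up. Starts upright in either rack slot, collar on the rack top
- narrow_gauge_tip (a point): centre of the bottom edge of the narrow gauge's blade, 50 mm below its origin
- wide_gauge_tip (a point): centre of the bottom edge of the wide gauge's blade, 50 mm below its origin
- rack: fixed wooden block 60 x 160 x 58 mm (x, y, z) with two vertical through slots, each 22 x 13 mm, at y = -45 and +45 mm of its own frame; origin: centre of its underside; its own y is the gauges' thickness direction at the start. A tall machine cabinet stands behind it, front near x = 0.57 m: pass short of it
- fixture: gap fixture fixed to the bench: grey base 90 x 134 x 12 mm with brackets. Origin: underside of the base, z up; y runs across the gap, from the fixed plate to the jaw. Two steel plates, 50 mm wide (x), 12 mm thick (y), stand on it, tops fully rounded (radius 6 mm), 78 mm above the bench; nothing above them. Beyond the jaw is a blue carriage 54 mm tall
- plate_fixed: steel plate on the -y side. Origin: middle of its inner face at mouth height, 72 mm above the bench, 6 mm below its top; axes as the fixture's. The gap lies along +y, free for 54 mm below the mouth. Both plates and the carriage float together along y, up to 4 mm either way on a light spring (150 N/m), so they centre on a blade
- jaw: the steel plate on the fixture's +y side, facing the other. Origin: middle of its inner face at mouth height, 72 mm above the bench. It gives way along +y on springs (preload 1.2 N, then 2 N per mm), so a tapered blade pushed deeper drags gradually harder. Gap = distance from plate_fixed to jaw
- gap_set (a joint): setting of the blue carriage that carries the jaw, in m, held by stiff friction, not to be moved: the gap between the plates is 4 mm plus this value (0 to 6 mm, so gaps of 4 to 10 mm)
- bush: flanged steel bush, 50 mm across, 35 mm tall, loose bystander left of the fixture; origin: centre of its underside
- dial_gauge: dial gauge lying flat, 108 x 58 x 22 mm, loose bystander left of the fixture; origin: centre of its underside
- round_tin: white tin with a blue lid, 62 mm across, 27 mm tall, loose bystander right of the rack; origin: centre of its underside
- oil_bottle: white oil bottle with a red spout, 52 mm across, 136 mm tall, loose bystander right of the rack; origin: centre of its underside
There are look-alikes about, which are no part of the job. What is shaped like the narrow_gauge but turquoise is not meant.

How it is judged:
By the outcome, as a careful person would: the job done as asked, in the order asked, and still so for the second after the job is handed in, while the arm keeps its last pose, push and grip.
It also fails if it takes over 42 s, if anything falls off the work surface, if the arm or the gripper's body presses on something with over 40 N, if the wrist force passes 120 N, or if a joint passes its speed limit or range.

### The arm

A 7-joint arm with a two-finger parallel gripper is mounted at the origin on a cart in front of the work surface, level with it; the furniture and walls round the work are solid. World frame = base frame: x ahead of the robot, y to its left, z up, the work surface at z = 0. Lengths are in m, angles in rad, forces in N, time in s.
With the tool pointing down it reaches from about 0.425 to 0.875 m from the base axis. Payload 4.7 kg.
Tool frame: the origin (TCP) lies at the very end of the fingers, on their centre line; the grasp point (between the pads) lies 19 mm behind it; z points along the fingers, y is the line along which they close (so a half turn about z gives the same grasp; the last joint's range is limited). The gripper opens to 85 mm and grips with 20 to 120 N. Pads are 22 mm wide; open, the fingers measure 114 mm over their backs; the gripper's body (76 mm by 85 mm) begins 54 mm behind the grasp point. The pads swing forward as they close: fully open they stand 13 mm farther back than shut.
Start: joints at [-1.231, 0.321, -0.07, 1.45, 0.023, 1.371, -0.057], TCP at [0.208, 0.616, 0.231] pointing down, gripper open.
Joint ranges: [-2.86, 2.86], [-0.3, 2.09], [-1.38, 1.24], [0.06, 2.45], [-1.56, 4.7], [0.09, 2.05], [-2.69, 2.69]. Speed limits (rad/s): [2.57, 2.57, 3.14, 3.14, 3.14, 3.14, 3.14].

### API

Orientations are given as a 3x3 rotation matrix whose columns are the frame's x, y, z axes.
In Python, from bench import bot gives the robot as it stands. The module is installed in compiled form; this text tells all that it offers.
- The arm moves only by the tool servo_tool, never from a script. Its argument "commands" is a list of rows, each an object with "linear": the shift along the tool's x, y, z in mm, a list of three; "twist": the turn about the tool's z in rad. In form: [{"linear": [tx, ty, tz], "twist": twist}, ...]. A call has 1 to 12 rows; each row shifts and turns the commanded pose from where the row before left it, along the tool's axes as they then stand; what a row does not reach is not made up. A row lasts 1/8 s, in which the tool goes at most 62.5 mm and 10.7 degrees, less where a joint would pass 70% of its speed; a pose out of reach is approached as far as the arm can. A call with a gripper value outside its range is refused whole. "grip" is the opening, from 0 (shut) to 1 (fully open), set as the call begins (left out, the last holds). The fingers move at their own pace and stop on an object; "force" is the grip in N (left out, the last holds). Time passes only in rows, so rows that do not move let the fingers close. It gives the time, the measured TCP pose, the force, the opening and the grip force at its end, in the units of the state.
- bot.state(): the state, without advancing time (a new reading comes with each control period).
- bot.snapshot(name): name is "scene" or "top"; returns a dict with "pixels" (400x640x3 uint8, red, green, blue), "depth" (400x640 float32, m along the optical axis (not along the pixel's ray), 0 where there is no reading), "mtx" (3x3 intrinsics, pixels), "extrinsics" (4x4, takes a point from camera to world coordinates). Camera axes: x right, y down, z forward; pixel columns grow to the right and rows downward; lengths in m; the calibration is good to about 2 mm. A picture is of the moment at which its call begins.
- bot.job_done(): hands the job in; it is judged then, once.
Trained networks look in a picture, given as the dict that the camera call returned (one of the last four; its "shot" number tells which), for a name from the list of things; names that differ only in an ending like _2 or _b are one class to them, and where a whole thing is asked for, a point or a joint stands for the part that bears it (a point fixed in the world has none). Each returns a list of dicts, best first, with "p" (0 to 1); they miss things now and then, are a little off and sometimes report something else, mostly with a low value. They report only what shows in the picture. A call takes as long as a camera call. They do not tell look-alikes from the thing itself.
- bot.recognise(picture, thing): "centre" ([x, y, z] in m, in world coordinates, good to about 4 mm: the middle of the surface that is visible of it).
- bot.silhouettes(picture, thing): "mask" (400x640 bool, what is visible of it).
The state is a dict: "t": time; "q": joint angles; "joint_velocities": joint speeds; "joint_torque": joint torques, N m; "eef_pos": TCP position; "tool_rot": TCP orientation; "wrist_force": force on the tool from outside, world axes, zero at the start; "moment": the same for the moment, N m; "opening": opening from 0.0 (shut) to 1.0 (fully open); "finger_force": force on a finger pad.
Only numpy, scipy, OpenCV 4.12 (cv2) and the standard library are available. Lean on these libraries where they do the work, as an engineer would, in place of code of your own. Each camera call takes 0.05 s, during which the arm holds its last target. There are 200 camera calls.

## Working session

There is one attempt and no reset: what is moved stays moved. The work goes in short steps, Python scripts to look and compute and a tool call to move; the robot and the scene stay as the last step left them, time stands still between calls to the robot, and variables do not carry over. Pictures are saved under pics/ and viewed, at most 10 in all, crops included, and the job is handed in when it is done.

Besides the shell and the picture viewer there is one more tool, called after "Call:" in YAML: its name, and indented under it one key for each argument. servo_tool: Moves the arm, as the interface text tells. Its arguments: {"type":"object","properties":{"commands":{"type":"array"},"grip":{"type":"number"},"force":{"type":"number"}},"required":["commands"]}

```bash
mkdir -p pics
cat > h.py <<'E'
import numpy as np, cv2
from bench import bot
def cloud(s):
    d=s["depth"]; K=s["mtx"]; T=s["extrinsics"]
    v,u=np.mgrid[0:d.shape[0],0:d.shape[1]]
    P=np.stack([(u-K[0,2])/K[0,0]*d,(v-K[1,2])/K[1,1]*d,d],-1)
    W=P@T[:3,:3].T+T[:3,3]; W[d==0]=np.nan
    return W
def proj(s,p):
    T=s["extrinsics"]; c=T[:3,:3].T@(np.array(p)-T[:3,3]); q=s["mtx"]@c; return q[:2]/q[2]
E
python3 - <<'E'
from h import *
st=bot.state(); print(st["t"],st["eef_pos"],np.round(st["tool_rot"],3).tolist(),st["opening"])
for n in ["scene","top"]:
    s=bot.snapshot(n); cv2.imwrite(f"pics/{n}0.png",s["pixels"][...,::-1]); np.savez(f"{n}0.npz",**{k:s[k] for k in("pixels","depth","mtx","extrinsics")})
    for t in ["narrow_gauge","wide_gauge","rack","plate_fixed","jaw","fixture","bush","dial_gauge","round_tin","oil_bottle"]:
        for r in bot.recognise(s,t)[:4]: print(n,t,round(r["p"],2),np.round(r["centre"],3),np.round(proj(s,r["centre"])))
    print(np.round(s["extrinsics"],3).tolist(), s["mtx"][0,0])
E
```

```text
0.0 [0.20793517 0.61527992 0.23022221] [[-0.947, 0.32, -0.0], [0.32, 0.947, -0.002], [-0.0, -0.002, -1.0]] 1.0007758672960796
scene narrow_gauge 0.72 [ 0.418 -0.607  0.015] [457. 284.]
scene narrow_gauge 0.69 [ 0.418 -0.276  0.083] [361. 225.]
scene wide_gauge 0.64 [0.428 0.104 0.054] [272. 190.]
scene rack 0.74 [ 0.407 -0.237  0.054] [348. 229.]
scene rack 0.64 [0.427 0.084 0.034] [276. 196.]
scene jaw 0.51 [0.427 0.098 0.072] [272. 187.]
scene jaw 0.26 [0.504 0.309 0.018] [246. 171.]
scene fixture 0.83 [0.427 0.085 0.035] [276. 196.]
scene bush 0.69 [0.506 0.308 0.018] [246. 171.]
scene dial_gauge 0.68 [0.41  0.328 0.02 ] [226. 180.]
scene round_tin 0.87 [ 0.405 -0.442  0.023] [404. 262.]
scene round_tin 0.5 [ 0.426 -0.188  0.084] [339. 213.]
scene oil_bottle 0.81 [ 0.502 -0.476  0.058] [428. 240.]
[[0.547, -0.523, 0.654, -0.389], [-0.837, -0.356, 0.416, -0.651], [0.016, -0.774, -0.632, 0.892], [0.0, 0.0, 0.0, 1.0]] 370.6024683619547
top narrow_gauge 0.66 [ 0.423 -0.606  0.016] [483. 212.]
top wide_gauge 0.65 [ 0.436 -0.182  0.088] [353. 209.]
top wide_gauge 0.32 [ 0.422 -0.442  0.02 ] [433. 213.]
top rack 0.7 [ 0.428 -0.223  0.058] [366. 212.]
top plate_fixed 0.72 [ 0.52  -0.464  0.074] [442. 181.]
top plate_fixed 0.59 [0.448 0.083 0.075] [269. 208.]
top plate_fixed 0.4 [0.415 0.334 0.019] [195. 221.]
top jaw 0.59 [0.45  0.098 0.072] [264. 207.]
top fixture 0.56 [0.445 0.099 0.025] [266. 210.]
top bush 0.62 [0.513 0.303 0.013] [205. 191.]
top dial_gauge 0.55 [0.412 0.337 0.018] [194. 222.]
top round_tin 0.77 [ 0.422 -0.442  0.02 ] [433. 213.]
top oil_bottle 0.49 [ 0.517 -0.466  0.079] [443. 182.]
top oil_bottle 0.24 [ 0.425 -0.267  0.095] [381. 212.]
[[-0.023, -0.997, 0.073, 0.332], [-1.0, 0.023, 0.011, -0.142], [-0.013, -0.072, -0.997, 1.647], [0.0, 0.0, 0.0, 1.0]] 500.53101046276475
```

View pics/scene0.png

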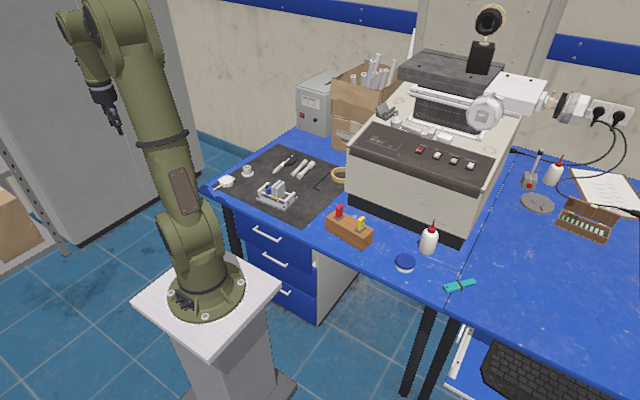

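View pics/top0.png

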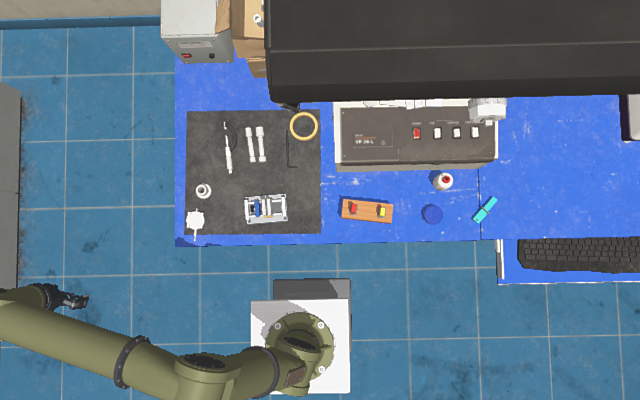

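Run:
```python
from h import *
S={n:dict(np.load(f"{n}0.npz")) for n in("scene","top")}
t=S["top"]["pixels"];c=S["scene"]["pixels"]
A=cv2.resize(t[188:228,236:296],(800,533),interpolation=cv2.INTER_NEAREST)
cv2.imwrite("pics/fixtop.png",A[...,::-1])
a=cv2.resize(t[190:230,330:400],(700,400),interpolation=cv2.INTER_CUBIC)
b=cv2.resize(c[170:215,250:305],(240,196),interpolation=cv2.INTER_CUBIC); 
g=cv2.resize(c[195:255,315:385],(229,196),interpolation=cv2.INTER_CUBIC)
h=cv2.resize(c[270:300,435:485],(231,196)[::1],interpolation=cv2.INTER_CUBIC)
cv2.imwrite("pics/gauges.png",np.vstack([a,np.hstack([b,g,h])])[...,::-1])
W=cloud(S["top"])
print("z map mm (rows 196..222, cols 242..290)")
for r in range(196,224,2): print(r,' '.join('%3.0f'%(1000*W[r,x,2]) for x in range(244,290)))
for nm,m in [("red",lambda p:(p[...,0]>130)&(p[...,1]<70)&(p[...,2]<70)),("yel",lambda p:(p[...,0]>150)&(p[...,1]>130)&(p[...,2]<100))]:
    M=m(t.astype(int)); M[:190]=0;M[230:]=0;M[:,:335]=0;M[:,398:]=0
    print(nm,M.sum(),np.nanmedian(W[M],0), np.nanmax(W[M],0))
# rack orientation from points at z .05-.065
M=(abs(W[...,2]-.057)<.008); M[:190]=0;M[230:]=0;M[:,:335]=0;M[:,398:]=0
r=cv2.minAreaRect((W[M][:,:2]*1000).astype(np.float32)); print("rack",r)
M=(abs(W[...,2]-.012)<.005); M[:190]=0;M[226:]=0;M[:,:240]=0;M[:,292:]=0
r=cv2.minAreaRect((W[M][:,:2]*1000).astype(np.float32)); print("base",r)
```

```text
z map mm (rows 196..222, cols 242..290)
196  -5   4   2  -0  -7  -2   6   6  13   8   7  13  21   9  13  11  13  15   8  11   7  12  10   7  13   9  10   7  18  11  16  15   8  16  12  12  18   8  19  11  11  11  -8  -5   6  -1
198  -4  12  16  15   9   8  13   7  10  15  16  12   8  14  14  12   7  15  10   6  11  15  14   9  14  10  10  11  17  14  14  10  11  11  20  12  11  46  38  35  45  13   3   0   2   0
200  41  47  42  45  26  11  15  15   7  13  20   3  12   7  13   9   8  78  83  83  72  70  35  73  83  73  73  47  34  37  34  35  29  36  35  35  37  31  37  37  44  35  29  -2   7   2
202  38  39  42  43  38  38  22  45  30  33  53  54  50  54  52  38  29  74  78  75  67  66  44  79  83  76  69  46  28  22  18  20  17  19  19  17  19  13  40  40  37  29  10   4  -2  -3
204  30  47  38  37  31  12  19  20  14  19  50  50  59  51  53  38  46  33  80  76  73  70  45  73  83  79  69  53  31  18  15  19  18  13  15  23  17  15  42  44 nan  36   3   0  -3  -8
206   3  41  41  38  27  13  13  45  50  45  16  51  54  57  52  38  17  11  78  77  83  80  56  83  75  77  78  52  34 
[... 1250 characters left out ...]
9   9  12  15  10  15   7  13  14  13   9  18  10   7   8  11  15  11   3  13   8  16   9  19  10  15  13  10  10  19  13  11  -0  -4
222   1   5   7  12  15  16   8   8   8  15  14   7  11  12  14   4   6  16  14  14   6  10  10  19   2  -3  -4  -1  -6  -8  -6   1  -0  -2   3   1   2  -6  -1   8  -1  -2  -1   1  -4   0
red 12 [ 0.43246466 -0.17597841  0.10636401] [ 0.45080073 -0.17503773  0.11210053]
yel 73 [ 0.41196795 -0.26428459  0.06026513] [ 0.44263784 -0.14712779  0.11475199]
rack ((433.0897521972656, -226.77081298828125), (159.85984802246094, 60.58245849609375), 82.13493347167969)
base ((457.2794494628906, 108.31489562988281), (157.56689453125, 109.06069946289062), 88.68831634521484)
```

View pics/fixtop.png

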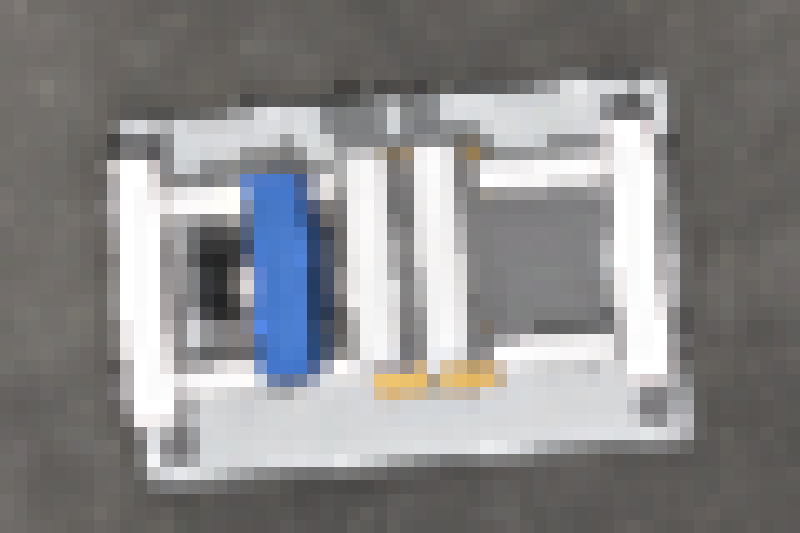

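View pics/gauges.png

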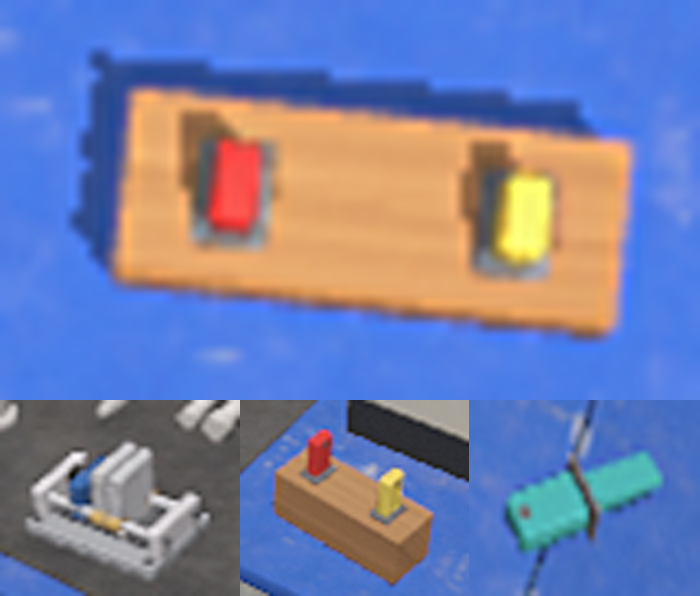

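```bash
cat > gap.py <<'E'
from h import *
from scipy.optimize import least_squares
from scipy.special import erf
def run(I,r0=201,r1=214,c0=257,c1=272):
    rows=np.arange(r0,r1)[:,None]; cols=np.arange(c0,c1)[None,:]
    D=I[r0:r1,c0:c1]
    def mod(p):
        L=p[:5];e=p[5:9];s=p[9];w=abs(p[10])+.15
        m=L[0]+0*(rows+cols)
        for i in range(4): m=m+(L[i+1]-L[i])*.5*(1+erf((cols-e[i]-s*(rows-207))/w))
        return m
    best=None
    for g in (5.2,6,7):
        p=np.r_[130,250,120,250,130,262.,265,262+g,265+g,.13,.4]
        f=least_squares(lambda p:(mod(p)-D).ravel(),p,loss="soft_l1",f_scale=10)
        if best is None or f.cost<best.cost: best=f
    return best
if __name__=="__main__":
    S=[bot.snapshot("top") for _ in range(6)]
    I=np.mean([s["pixels"].astype(float) for s in S],0); np.save("topavg.npy",I)
    G=I.mean(2)
    print(np.abs(S[0]["pixels"].astype(int)-S[1]["pixels"]).mean())
    s=S[0];K=s["mtx"];Z=s["extrinsics"][2,3]
    for ch,nm in [(G,"gray"),(I[...,0],"R")]:
      for rr in [(201,214),(203,212)]:
        f=run(ch,*rr);p=f.x
        d=np.mean([p[7]-p[5],p[8]-p[6]])*np.cos(np.arctan(p[9]))
        # mm/px at z=.075
        pts=[]
        T=s["extrinsics"]
        def back(u,v,z):
            ray=T[:3,:3]@np.linalg.inv(K)@[u,v,1]; return T[:3,3]+ray*(z-T[2,3])/ray[2]
        a=back((p[5]+p[6])/2,207,.076);b=back((p[7]+p[8])/2,207,.076)
        ax=back(262+p[9]*6*-1,201,.076)-back(262+p[9]*6,213,.076)
        yaw=np.arctan2(ax[1],ax[0]); n=np.array([-np.sin(yaw),np.cos(yaw)])
        print(nm,rr,f.cost,np.round(p,2),"gap",1000*((a-b)[:2]@n)-12,"yaw",np.degrees(yaw),"jaw",a,"fix",b)
    print(np.round(G[199:218,255:276]).astype(int))
    t=I
    # rack outline
    hsv=cv2.cvtColor(I.astype(np.uint8),cv2.COLOR_RGB2HSV)
    M=((hsv[...,0]>5)&(hsv[...,0]<22)&(hsv[...,1]>80)).astype(np.uint8); M[:190]=0;M[230:]=0;M[:,:335]=0;M[:,398:]=0
    cs,_=cv2.findContours(M,cv2.RETR_EXTERNAL,cv2.CHAIN_APPROX_NONE); c=max(cs,key=cv2.contourArea)
    R=cv2.minAreaRect(c); print("rack px",R); B=np.array([back(u,v,.058) for u,v in cv2.boxPoints(R)]);print(B,B.mean(0))
    d=B[1]-B[0];e=B[2]-B[1]; print(np.linalg.norm(d),np.linalg.norm(e),np.degrees(np.arctan2(d[1],d[0])),np.degrees(np.arctan2(e[1],e[0])))
    for nm,M in [("red",(I[...,0]>150)&(I[...,1]<80)&(I[...,2]<90)),("yel",(I[...,0]>170)&(I[...,1]>150)&(I[...,2]<120))]:
        M=M.copy();M[:195]=0;M[225:]=0;M[:,:342]=0;M[:,392:]=0
        v,u=np.nonzero(M); print(nm,M.sum(),u.mean(),v.mean(),back(u.mean(),v.mean(),.108), back(u.mean(),v.mean(),.095))
E
python3 gap.py
```

```text
0.5144700520833333
gray (201, 214) 15629.436012924585 [1.1257e+02 2.4276e+02 1.2244e+02 2.4255e+02 1.2537e+02 2.6157e+02
 2.6493e+02 2.6684e+02 2.7012e+02 8.0000e-02 1.9000e-01] gap 4.452550964102535 yaw 3.8427698120219222 jaw [0.45053827 0.10038256 0.076     ] fix [0.45014992 0.08386685 0.076     ]
gray (203, 212) 9437.05422976017 [1.0957e+02 2.4293e+02 1.2482e+02 2.4270e+02 1.2613e+02 2.6160e+02
 2.6494e+02 2.6687e+02 2.7011e+02 7.0000e-02 1.6000e-01] gap 4.426006485592815 yaw 3.3029527823815354 jaw [0.45053671 0.1003162  0.076     ] fix [0.4501493 0.0838405 0.076    ]
R (201, 214) 12714.452125927348 [7.4070e+01 2.4410e+02 1.2127e+02 2.4446e+02 1.2526e+02 2.6144e+02
 2.6492e+02 2.6684e+02 2.7011e+02 8.0000e-02 2.7000e-01] gap 4.648467068595572 yaw 4.067047767392722 jaw [0.45054333 0.10059772 0.076     ] fix [0.45015021 0.08387927 0.076     ]
R (203, 212) 6529.198725648163 [7.2370e+01 2.4407e+02 1.2465e+02 2.4458e+02 1.2614e+02 2.6141e+02
 2.6493e+02 2.6684e+02 2.7013e+02 8.0000e-02 2.7000e-01] gap 4.713221333860478 yaw 3.9638125307302863 jaw [0.45054418 0.10063394 0.076     ] fix [
[... 1647 characters left out ...]
204 211 216 212 215 213 186 174 181 178 181 187 184 180 211
  211 216 217]]
rack px ((366.7560729980469, 210.69508361816406), (49.804622650146484, 19.104656219482422), 6.34019136428833)
[[ 0.41282089 -0.14376503  0.058     ]
 [ 0.47321309 -0.15190887  0.058     ]
 [ 0.45192855 -0.30881933  0.058     ]
 [ 0.3917191  -0.30027124  0.058     ]] [ 0.43242041 -0.22619112  0.058     ]
0.06093882402563997 0.15834747699139687 -7.679966122908709 -97.72489112222463
red 27 352.77777777777777 207.77777777777777 [ 0.43922843 -0.1808378   0.108     ] [ 0.44013236 -0.18116547  0.095     ]
yel 699 367.6137339055794 210.74391988555078 [ 0.42900499 -0.22625068  0.108     ] [ 0.42982257 -0.22696195  0.095     ]
```

Scene (352,208 in top): red handle is the wide gauge. Yellow (381,211) in the rack is the narrow gauge. Turquoise (484,210 in top) is the look-alike lying on the bench, so I leave it. Plates sit at cols 261.5–265 and 266.8–270.1, giving a gap of about 4.5 mm, so I use the yellow gauge. The enlarged crop confirms it upright in the right-hand slot.

Call:
servo_tool:
  commands:
    - {"linear":[0,0,0],"twist":-0.096}
    - {"linear":[0,0,0],"twist":-0.096}
    - {"linear":[-34.4,-28.8,0],"twist":0}
    - {"linear":[-34.4,-28.8,0],"twist":0}
    - {"linear":[-34.4,-28.8,0],"twist":0}
    - {"linear":[-34.4,-28.8,0],"twist":0}
    - {"linear":[-34.4,-28.8,0],"twist":0}
    - {"linear":[-34.4,-28.8,0],"twist":0}
    - {"linear":[-34.4,-28.8,0],"twist":0}
    - {"linear":[-34.4,-28.8,0],"twist":0}
  grip: 0.6
  force: 40

```text
t: 2.65
eef_pos: [0.451, 0.3496, 0.2316]
tool_rot: [[-0.991, 0.133, 0.0], [0.133, 0.991, 0.0], [-0.0, 0.001, -1.0]]
wrist_force: [0.2, -0.4, -0.8]
opening: 0.604
finger_force: 0.0
```

Call:
servo_tool:
  commands:
    - {"linear":[-8.3,-43,0],"twist":0}
    - {"linear":[-8.3,-43,0],"twist":0}
    - {"linear":[-8.3,-43,0],"twist":0}
    - {"linear":[-8.3,-43,0],"twist":0}
    - {"linear":[-8.3,-43,0],"twist":0}
    - {"linear":[-8.3,-43,0],"twist":0}
    - {"linear":[-8.3,-43,0],"twist":0}
    - {"linear":[-8.3,-43,0],"twist":0}

```text
t: 3.65
eef_pos: [0.47, -0.0004, 0.2316]
tool_rot: [[-0.991, 0.133, 0.001], [0.133, 0.991, 0.001], [-0.001, 0.001, -1.0]]
wrist_force: [0.7, 0.8, -0.2]
opening: 0.601
finger_force: 0.0
```

Call:
servo_tool:
  commands:
    - {"linear":[1.1,-39.1,0],"twist":0}
    - {"linear":[1.1,-39.1,0],"twist":0}
    - {"linear":[1.1,-39.1,0],"twist":0}
    - {"linear":[1.1,-39.1,0],"twist":0}
    - {"linear":[1.1,-39.1,0],"twist":0}
    - {"linear":[1.1,-39.1,0],"twist":0}
    - {"linear":[1.1,-39.1,0],"twist":0}
    - {"linear":[0,0,0],"twist":0}
    - {"linear":[0,0,0],"twist":0}

```text
t: 4.78
eef_pos: [0.4261, -0.2686, 0.2313]
tool_rot: [[-0.991, 0.133, 0.0], [0.133, 0.991, 0.001], [-0.0, 0.001, -1.0]]
wrist_force: [-0.1, 0.9, -0.8]
opening: 0.595
finger_force: 0.0
```

Call:
servo_tool:
  commands:
    - {"linear":[0,-1.5,35],"twist":0}
    - {"linear":[0,0,35],"twist":0}
    - {"linear":[0,0,30],"twist":0}
    - {"linear":[0,0,25],"twist":0}
    - {"linear":[0,0,20],"twist":0}
    - {"linear":[0,0,10],"twist":0}
    - {"linear":[0,0,8],"twist":0}
    - {"linear":[0,0,0],"twist":0}
    - {"linear":[0,0,0],"twist":0}

```text
t: 5.9
eef_pos: [0.4262, -0.2709, 0.0689]
tool_rot: [[-0.991, 0.133, 0.001], [0.133, 0.991, -0.0], [-0.001, -0.0, -1.0]]
wrist_force: [0.7, 0.5, 0.6]
opening: 0.599
finger_force: 0.0
```

Run:
```python
from h import *
s=bot.snapshot("scene"); c=s["pixels"]; print(np.round(proj(s,[.426,-.27,.085])))
cv2.imwrite("pics/grasp1.png",cv2.resize(c[160:265,290:430],(800,600),interpolation=cv2.INTER_CUBIC)[...,::-1])
print(bot.state()["eef_pos"],bot.state()["wrist_force"])
```

```text
[360. 222.]
[ 0.42619859 -0.27092028  0.0689522 ] [ 0.18553059  0.26932456 -0.33837135]
```

View pics/grasp1.png

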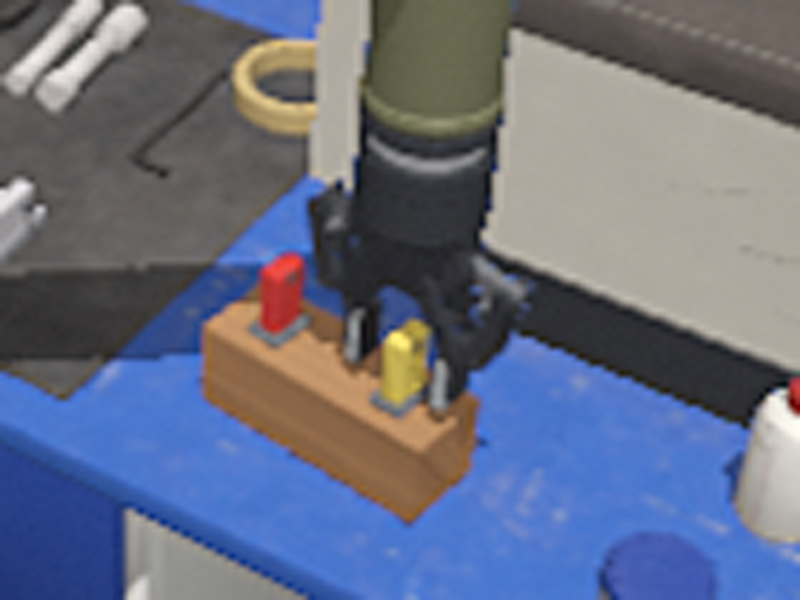

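Yellow handle at crop (405,365) sits midway between the finger tips (352,360) and (440,412), and the red gauge is clear. Next I close and lift.

Call:
servo_tool:
  commands:
    - {"linear":[0,0,1],"twist":0}
    - {"linear":[0,0,0],"twist":0}
    - {"linear":[0,0,0],"twist":0}
    - {"linear":[0,0,0],"twist":0}
    - {"linear":[0,0,0],"twist":0}
    - {"linear":[0,0,0],"twist":0}
    - {"linear":[0,0,0],"twist":0}
    - {"linear":[0,0,0],"twist":0}
  grip: 0
  force: 50

```text
t: 6.95
eef_pos: [0.4258, -0.2709, 0.0675]
tool_rot: [[-0.991, 0.133, 0.0], [0.133, 0.991, -0.0], [-0.0, -0.0, -1.0]]
wrist_force: [-0.4, -0.2, 4.5]
opening: 0.156
finger_force: 49.3
```

Run:
```python
from h import *
s=bot.state(); print(s["eef_pos"],s["wrist_force"],s["moment"],s["opening"],s["finger_force"])
I=np.load("topavg.npy"); s=bot.snapshot("top"); T=s["extrinsics"];K=s["mtx"]
def back(u,v,z):
    ray=T[:3,:3]@np.linalg.inv(K)@[u,v,1]; return T[:3,3]+ray*(z-T[2,3])/ray[2]
# base outline: lighter than mat, by subpixel edges per column (bottom edge) and per row (left/right)
G=I.mean(2)
def edge(prof,start):
    # crossing of 145 
    for i in range(len(prof)-1):
        if (prof[i]-145)*(prof[i+1]-145)<0: return start+i+(145-prof[i])/(prof[i+1]-prof[i])
bo=[(c,edge(G[226:215:-1,c],0)) for c in range(250,285)]
bo=np.array([(c,226-e) for c,e in bo if e is not None])
p=np.polyfit(bo[:,0],bo[:,1],1); r=bo[:,1]-np.polyval(p,bo[:,0]); k=abs(r)<.7; p=np.polyfit(bo[k,0],bo[k,1],1)
a=back(250,np.polyval(p,250),.012);b=back(285,np.polyval(p,285),.012); d=a-b
print("base bottom slope",p[0],k.sum(),"y axis yaw",np.degrees(np.arctan2(-d[0],d[1])))
```

```text
[ 0.42582428 -0.27087137  0.06752252] [-0.38416798 -0.2274921   4.52734722] [-0.01971466  0.0507562  -0.01061813] 0.15617069975633913 49.26174759864807
base bottom slope -0.08656950296029793 35 y axis yaw 3.620505344290252
```

Call:
servo_tool:
  commands:
    - {"linear":[0,0,-8],"twist":0}
    - {"linear":[0,0,-14],"twist":0}
    - {"linear":[0,0,-20],"twist":0}
    - {"linear":[0,0,-25],"twist":0}
    - {"linear":[0,0,-30],"twist":0}
    - {"linear":[0,0,-25],"twist":0}
    - {"linear":[0,0,-10],"twist":0}
    - {"linear":[0,0,0],"twist":0}

```text
t: 8.0
eef_pos: [0.4259, -0.2708, 0.1997]
tool_rot: [[-0.991, 0.133, 0.001], [0.133, 0.991, 0.0], [-0.001, 0.0, -1.0]]
wrist_force: [0.8, 0.3, -1.2]
opening: 0.157
finger_force: 48.7
```

Call:
servo_tool:
  commands:
    - {"linear":[1,15,0],"twist":0}
    - {"linear":[2,30,0],"twist":0}
    - {"linear":[3,45,0],"twist":0}
    - {"linear":[3,45,0],"twist":0}
    - {"linear":[3,45,0],"twist":0}
    - {"linear":[3,45,0],"twist":0}
    - {"linear":[3,45,0],"twist":0}
    - {"linear":[3,45,0],"twist":0}
    - {"linear":[2,30,0],"twist":0}
    - {"linear":[1,18,0],"twist":-0.098}
    - {"linear":[0,0,0],"twist":-0.099}
    - {"linear":[0,0,0],"twist":0}

```text
t: 9.5
eef_pos: [0.4495, 0.0921, 0.198]
tool_rot: [[-0.998, -0.062, -0.002], [-0.062, 0.998, -0.001], [0.002, -0.001, -1.0]]
wrist_force: [-0.5, 0.5, -0.6]
opening: 0.158
finger_force: 48.9
```

Run:
```python
from h import *
st=bot.state(); print(st["t"],st["eef_pos"],st["tool_rot"].round(4).tolist(),st["wrist_force"],st["moment"],st["opening"])
s=bot.snapshot("scene"); c=s["pixels"]; p=proj(s,[.45,.092,.1]); print(p)
u,v=p.astype(int)
cv2.imwrite("pics/above.png",cv2.resize(c[v-35:v+40,u-50:u+50],(800,600),interpolation=cv2.INTER_CUBIC)[...,::-1])
```

```text
9.5 [0.44950261 0.09210913 0.19798286] [[-0.998, -0.0625, -0.0023], [-0.0625, 0.998, -0.0011], [0.0024, -0.0009, -1.0]] [-0.50263819  0.45694449 -0.61991948] [-0.00785057 -0.01136414  0.00963116] 0.1579884053518582
[277.092804   178.22605868]
```

View pics/above.png

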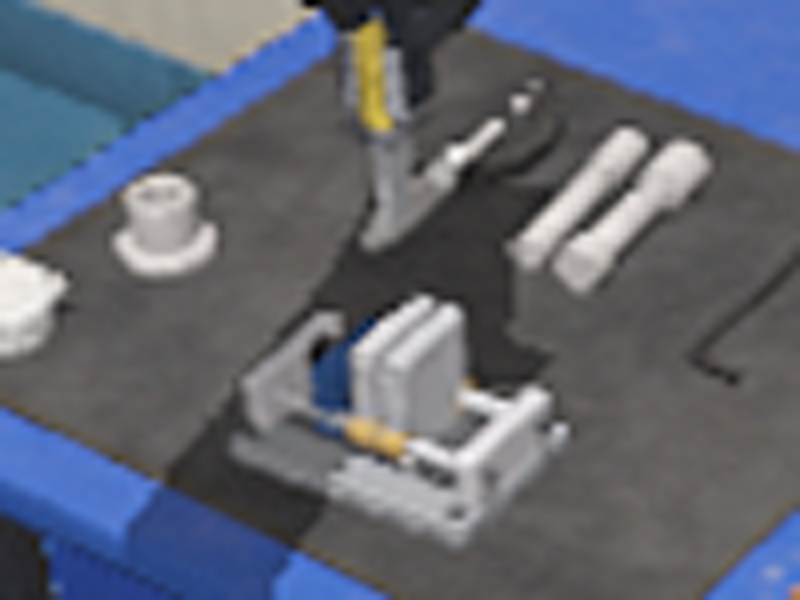

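The gauge is upright over the fixture, blade bottom near crop (385,245) and plate tops meeting at (408,315), and the projected axis agrees. I go down to just above the tops, then step in.

Call:
servo_tool:
  commands:
    - {"linear":[0,0,8],"twist":0}
    - {"linear":[0,0,14],"twist":0}
    - {"linear":[0,0,14],"twist":0}
    - {"linear":[0,0,10],"twist":0}
    - {"linear":[0,0,6],"twist":0}
    - {"linear":[0,0,0],"twist":0}
    - {"linear":[0,0,0],"twist":0}

```text
t: 10.42
eef_pos: [0.4507, 0.0923, 0.1477]
tool_rot: [[-0.998, -0.063, 0.001], [-0.063, 0.998, 0.0], [-0.001, 0.0, -1.0]]
wrist_force: [0.3, -0.2, -1.9]
opening: 0.16
finger_force: 48.9
```

Call:
servo_tool:
  commands:
    - {"linear":[0,0,3],"twist":0}
    - {"linear":[0,0,3],"twist":0}
    - {"linear":[0,0,3],"twist":0}
    - {"linear":[0,0,3],"twist":0}

```text
t: 10.92
eef_pos: [0.4502, 0.0922, 0.1351]
tool_rot: [[-0.998, -0.063, -0.0], [-0.063, 0.998, 0.0], [0.0, 0.0, -1.0]]
wrist_force: [-0.1, 0.1, -1.2]
opening: 0.158
finger_force: 48.9
```

Call:
servo_tool:
  commands:
    - {"linear":[0,0,2.5],"twist":0}
    - {"linear":[0,0,2.5],"twist":0}
    - {"linear":[0,0,0],"twist":0}

```text
t: 11.3
eef_pos: [0.4501, 0.0922, 0.1301]
tool_rot: [[-0.998, -0.063, -0.0], [-0.063, 0.998, -0.0], [0.0, -0.0, -1.0]]
wrist_force: [0.1, 1.0, -1.8]
opening: 0.158
finger_force: 48.9
```

Call:
servo_tool:
  commands:
    - {"linear":[0,0,2.5],"twist":0}
    - {"linear":[0,0,2.5],"twist":0}
    - {"linear":[0,0,0],"twist":0}

```text
t: 11.68
eef_pos: [0.4501, 0.0922, 0.1251]
tool_rot: [[-0.998, -0.063, -0.0], [-0.063, 0.998, -0.0], [0.0, -0.0, -1.0]]
wrist_force: [0.1, 0.2, -1.0]
opening: 0.156
finger_force: 48.9
```

Call:
servo_tool:
  commands:
    - {"linear":[0,0,2.5],"twist":0}
    - {"linear":[0,0,2.5],"twist":0}
    - {"linear":[0,0,0],"twist":0}

```text
t: 12.05
eef_pos: [0.4501, 0.0922, 0.1201]
tool_rot: [[-0.998, -0.063, -0.0], [-0.063, 0.998, -0.0], [0.0, -0.0, -1.0]]
wrist_force: [-0.5, 0.1, -1.5]
opening: 0.155
finger_force: 48.9
```

Call:
servo_tool:
  commands:
    - {"linear":[0,0,2],"twist":0}
    - {"linear":[0,0,2],"twist":0}
    - {"linear":[0,0,0],"twist":0}

```text
t: 12.42
eef_pos: [0.4502, 0.0922, 0.1161]
tool_rot: [[-0.998, -0.063, -0.0], [-0.063, 0.998, -0.0], [0.0, -0.0, -1.0]]
wrist_force: [0.3, 0.1, -1.8]
opening: 0.153
finger_force: 48.9
```

Call:
servo_tool:
  commands:
    - {"linear":[0,0,2],"twist":0}
    - {"linear":[0,0,0],"twist":0}

```text
t: 12.68
eef_pos: [0.4502, 0.0922, 0.1142]
tool_rot: [[-0.998, -0.063, -0.0], [-0.063, 0.998, -0.0], [0.0, -0.0, -1.0]]
wrist_force: [0.4, -0.3, -0.7]
opening: 0.158
finger_force: 48.9
```

Call:
servo_tool:
  commands:
    - {"linear":[0,0,2],"twist":0}
    - {"linear":[0,0,0],"twist":0}

```text
t: 12.92
eef_pos: [0.4502, 0.0922, 0.1122]
tool_rot: [[-0.998, -0.063, -0.0], [-0.063, 0.998, -0.0], [0.0, -0.0, -1.0]]
wrist_force: [-0.2, -0.4, -1.6]
opening: 0.159
finger_force: 48.9
```

Call:
servo_tool:
  commands:
    - {"linear":[0,0,1.5],"twist":0}
    - {"linear":[0,0,0],"twist":0}

```text
t: 13.18
eef_pos: [0.4504, 0.0922, 0.1107]
tool_rot: [[-0.998, -0.063, 0.0], [-0.063, 0.998, 0.0], [-0.0, 0.0, -1.0]]
wrist_force: [0.5, 0.4, -2.9]
opening: 0.16
finger_force: 48.9
```

Call:
servo_tool:
  commands:
    - {"linear":[0,0,1.5],"twist":0}
    - {"linear":[0,0,0],"twist":0}

```text
t: 13.42
eef_pos: [0.4505, 0.0923, 0.1094]
tool_rot: [[-0.998, -0.063, 0.0], [-0.063, 0.998, 0.0], [-0.0, 0.0, -1.0]]
wrist_force: [-0.2, 0.9, -0.6]
opening: 0.155
finger_force: 49.0
```

Call:
servo_tool:
  commands:
    - {"linear":[0,0,1.5],"twist":0}
    - {"linear":[0,0,0],"twist":0}

```text
t: 13.68
eef_pos: [0.4505, 0.0923, 0.1079]
tool_rot: [[-0.998, -0.063, 0.0], [-0.063, 0.998, 0.0], [-0.001, 0.0, -1.0]]
wrist_force: [0.3, -0.4, 1.2]
opening: 0.157
finger_force: 49.1
```

Call:
servo_tool:
  commands:
    - {"linear":[0,0,1.5],"twist":0}
    - {"linear":[0,0,0],"twist":0}

```text
t: 13.92
eef_pos: [0.4505, 0.0923, 0.1063]
tool_rot: [[-0.998, -0.063, 0.0], [-0.063, 0.998, 0.0], [-0.0, 0.0, -1.0]]
wrist_force: [0.0, 0.1, 0.8]
opening: 0.163
finger_force: 49.1
```

Run:
```python
from h import *
F=[]
for i in range(6):
    s=bot.snapshot("scene"); st=bot.state(); F.append(np.r_[st["wrist_force"],st["moment"]])
print(np.mean(F,0).round(3),np.std(F,0).round(3))
c=s["pixels"]; cv2.imwrite("pics/in1.png",cv2.resize(c[160:220,240:320],(800,600),interpolation=cv2.INTER_CUBIC)[...,::-1])
```

```text
[ 1.334  0.266  0.321  0.064 -0.255 -0.006] [0.407 0.148 0.373 0.018 0.039 0.036]
```

View pics/in1.png

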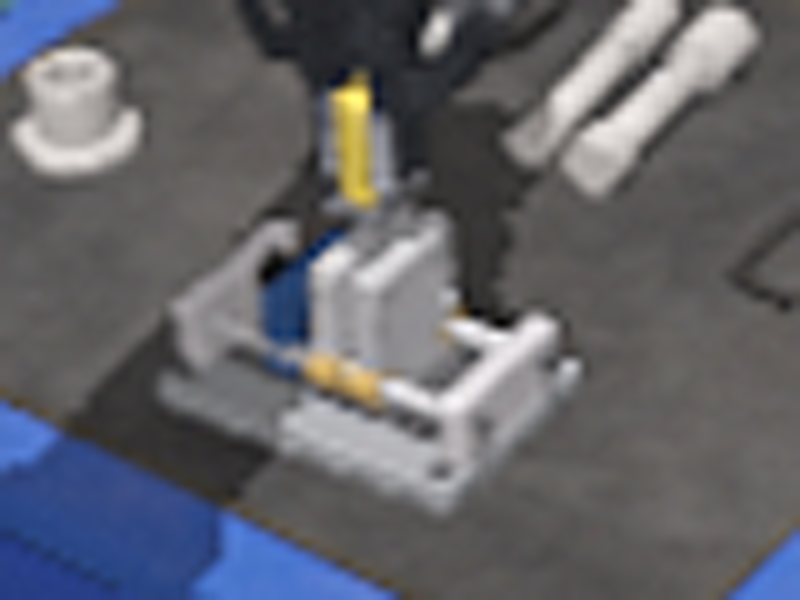

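The blade stands between the plates (gap line at crop (350,270)), collar just above the tops. Drag has risen about 2 N over the baseline since a tip depth of about 23 mm, which agrees with the image gap of about 4.7 mm. I'll let it settle and check.

Call:
servo_tool:
  commands:
    - {"linear":[0,0,0.5],"twist":0}
    - {"linear":[0,0,0],"twist":0}
    - {"linear":[0,0,0],"twist":0}
    - {"linear":[0,0,0],"twist":0}

```text
t: 14.72
eef_pos: [0.4504, 0.0923, 0.1059]
tool_rot: [[-0.998, -0.063, 0.0], [-0.063, 0.998, 0.0], [-0.0, 0.0, -1.0]]
wrist_force: [1.3, 1.0, 1.4]
opening: 0.158
finger_force: 49.1
```

Run:
```python
from h import *
import gap
F=[];I=[]
for i in range(8):
    s=bot.snapshot("top"); st=bot.state(); F.append(np.r_[st["wrist_force"],st["moment"]])
print(np.mean(F,0).round(3),np.std(F,0).round(3),st["eef_pos"],st["tool_rot"].round(4).tolist(),st["t"])
c=s["pixels"]; cv2.imwrite("pics/in2.png",cv2.resize(c[180:235,190:400],(800,210),interpolation=cv2.INTER_CUBIC)[...,::-1])
```

```text
[ 0.847  0.346  2.017  0.042 -0.204 -0.01 ] [0.483 0.209 0.559 0.038 0.024 0.031] [0.45039447 0.09225873 0.10589767] [[-0.998, -0.0632, 0.0002], [-0.0632, 0.998, 0.0001], [-0.0003, 0.0001, -1.0]] 15.125
```

View pics/in2.png

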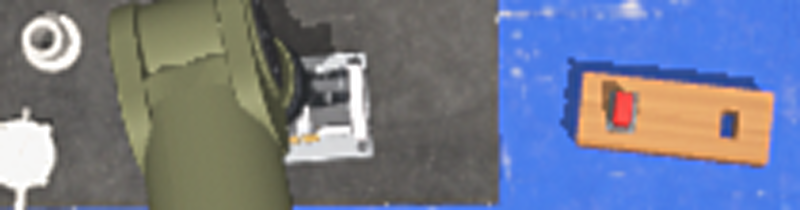

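The red gauge still stands in the rack (622,110), the yellow slot is empty, and drag is about 3.4 N and gentle. I'm handing it in.

```bash
python3 -c "
from bench import bot
print(bot.job_done())"
```

```text
the job is handed in; nothing more can be done
None
```

The job is handed in: the yellow narrow gauge is held upright about 25 mm deep, dragging at about 3.4 N, in a gap I make about 4.7 mm, with the red gauge still standing in the rack.

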